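# Set a furnace's exhaust damper to the third click

## Robot

A 6-joint arm with a two-finger parallel gripper is mounted at the origin on the work surface. World frame = base frame: x ahead of the robot, y to its left, z up, the work surface at z = 0. Lengths are in m, angles in rad, forces in N, time in s.
With the tool pointing down it reaches from about 0.3 to 0.875 m from the base axis. Payload 4.2 kg.
Tool frame: the origin (TCP) lies between the finger pads; the fingertips stand 17 mm ahead of it and the grasp point (between the pads) lies 2 mm behind it (r.tcp_to_tips is the distance from the TCP to the fingertips, in m); z points along the fingers, y is the line along which they close (so a half turn about z gives the same grasp; the last joint's range is limited). The gripper opens to 85 mm and grips with 20 to 120 N. Pads are 22 mm wide; open, the fingers measure 114 mm over their backs; the gripper's body (76 mm by 85 mm) begins 54 mm behind the grasp point. The pads swing forward as they close: fully open they stand 13 mm farther back than shut.
Start: joints at [1.264, 0.32, 1.565, -0, 1.257, -0.02], TCP at [0.163, 0.552, 0.248] pointing down, gripper open.
Joint ranges: [-3.11, 3.11], [-0.84, 2.01], [0.21, 2.61], [-1.34, 4.49], [0.05, 2.63], [-2.56, 2.56]. Speed limits (rad/s): [2.57, 2.57, 3.14, 3.14, 3.14, 3.14].

## Interface

Orientations are given as a 3x3 rotation matrix whose columns are the frame's x, y, z axes.
In Python, from workcell import r gives the robot as it stands. The module is installed in compiled form; this text tells all that it offers.
- The arm moves only by the tool send_rows, never from a script. Its argument "targets" is a list of rows, each a list of 5 numbers: the shift along the tool's x, y, z in mm, then the turn about the tool's z in degrees, then the opening, from -1 (shut) to 1 (fully open). A call has 1 to 8 rows; each row is the pose to reach, as a shift and turn from the pose commanded when the call began, along the tool's axes at that moment; what a row does not reach only later rows make up. A row lasts 1/8 s, in which the tool goes at most 62.5 mm and 10.7 degrees, less where a joint would pass 70% of its speed; a pose out of reach is approached as far as the arm can. A call with a gripper value outside its range is refused whole. The fingers move at their own pace and stop on an object; "squeeze" is the grip in N (left out, the last holds). Time passes only in rows, so rows that repeat a pose let the fingers close. It gives the time, the measured TCP pose, the force, the opening and the grip force at its end, in the units of the state.
- r.get_obs(): the state, without advancing time (a new reading comes with each control period).
- r.capture(name): name is "scene" or "side" or "wrist"; returns the picture (400x640x3 uint8, red, green, blue); there is no depth.
- r.calibration(name): a dict with "mtx" (3x3 intrinsics, pixels), "R" (3x3) and "t" (3): a world point X has camera coordinates R X + t; the wrist camera has in their place "mount" (4x4, takes a point from camera to tool coordinates, whose origin is the TCP and whose axes are the flange's). Camera axes: x right, y down, z forward; pixel columns grow to the right and rows downward; lengths in m; the calibration is good to about 2 mm. A picture is of the moment at which its call begins: read the wrist's pose just before it. calibration takes no time and is no camera call.
- r.sign_off(): hands the job in; it is judged then, once.
The state is a dict: "clock": time; "q": joint angles; "dq": joint speeds; "tau": joint torques, N m; "eef_pos": TCP position; "tool_rot": TCP orientation; "wrist_force": force on the tool from outside, world axes, zero at the start; "ft_torque": the same for the moment, N m; "gripper_width": finger opening in m; "finger_force": force on a finger pad.
Only numpy, scipy, OpenCV 4.12 (cv2) and the standard library are available. Lean on these libraries where they do the work, as an engineer would, in place of code of your own. Each camera call takes 0.05 s, during which the arm holds its last target. There are 200 camera calls.

## Task

Before the burn-out run, open the exhaust damper on the roof of the small bench furnace: with a fingertip, push its black upright grip from the shut position through the clicks and stop at the third click, without running past it. Only push the grip, do not grip or pinch it; leave the crucible, jar, tongs and wash bottle where they stand, and take the hand clear when the damper sits in the click.

Things in the scene. Friction and masses are not known exactly. Their poses are not given: they have to be found in the camera images.
- furnace: Small bench muffle furnace, fixed: a metal box 290 mm deep (x), 260 mm wide (y), flat roof 235 mm above the bench. Origin: centre of its underside, at bench height. Its x axis points from the door to its back, y to the left as seen facing the door, z up; yaw varies up to 20 degrees. Door and handle stand out 51 mm on its -x side.
- damper_bed (a point): Fixed point on the furnace roof: middle of the damper bed, 239 mm above the bench. The bed is a dark plate 88 mm (furnace x) by 190 mm (y) with two guide channels, tops 247 mm above the bench. On both long sides are five index marks 18 mm apart in y: the first (shut) red, the next four, white, are clicks 1 to 4; red pointers on the shutter stand over the mark of its position.
- damper (a joint): Slide of the damper in m: 0 is shut (its start), grows as the grip moves along the furnace's +y; end stop 0.0735. A sprung ball holds it in clicks 18 mm apart: first 0.018, second 0.036, third 0.054, fourth 0.072. Leaving a click takes 5 to 7 N, ever less towards half-way (9 mm); 2 to 3 mm past half-way it springs ahead into the next click, with no push felt until the finger catches up.
- damper_grip (a point): Centre of the damper's upright black grip (red top band), 268 mm above the bench: a flat tab 28 mm (furnace x) by 10 mm (y, the sliding direction) by 34 mm high, from 251 to 285 mm above the bench. It stands on the middle of the shutter plate (84 mm long in y, top 243 mm above the bench) and moves with it. Above the channels at least 50 mm is free on either side of it in y.
- crucible: Bystander: white open porcelain crucible, 46 mm wide, 40 mm high, loose on the furnace roof on the door side of the damper bed. Origin: centre of its underside.
- jar: Bystander: small glass jar with blue cap, 42 mm wide, 46 mm high, loose on the furnace roof behind the damper bed. Origin: centre of its underside.
- tongs: Bystander: steel crucible tongs, 270 mm long and 10 mm high, lying on the bench to the right of the furnace. Origin: the rivet, at bench height.
- wash_bottle: Bystander: white plastic bottle with blue cap, 68 mm wide, 170 mm high, standing on the bench to the left of the furnace. Origin: centre of its underside.

How it is judged:
On the way:
1. the fingers push the grip onward from the second click (value of joint damper between 0.032 and 0.048 m and contact force between the fingers and damper above 0.5 N), for 0.02 s.
At the end, for the whole second after the job is handed in: The damper rests in its third click (54 mm from shut, within 4 mm), having never gone past it by more than 9 mm; crucible and jar within 15 mm, tongs and bottle within 20 mm of where they began (value of joint damper between 0.05 and 0.058 m and distance of each of crucible, jar from where it was at the start of the episode below 0.015 m and distance of each of tongs, wash_bottle from where it was at the start of the episode below 0.02 m); the robot touches nothing.
It fails at once if the damper was run past the third click, on towards the fourth (value of joint damper above 0.063 m).
It fails at once if the grip was pinched instead of pushed (contact force between the fingers and damper_c0 above 1 N and contact force between the fingers and damper_c1 above 1 N).
It fails at once if a bystander was knocked, lifted or carried (distance of any of crucible, jar from where it was at the start of the episode above 0.015 m or distance of any of tongs, wash_bottle from where it was at the start of the episode above 0.02 m).
It also fails if it takes over 59 s, if anything falls off the work surface, if the arm or the gripper's body presses on something with over 40 N, if the wrist force passes 120 N, or if a joint passes its speed limit or range.

## Working session

There is one attempt and no reset: what is moved stays moved. The work goes in short steps, Python scripts to look and compute and a tool call to move; the robot and the scene stay as the last step left them, time stands still between calls to the robot, and variables do not carry over. Pictures are saved under pics/ and viewed, at most 10 in all, crops included, and the job is handed in when it is done.

Besides the shell and the picture viewer there is one more tool, called after ">>>" as a command line: name --pt "numbers of a row" for each row, then --argument value for the rest. send_rows: Moves the arm, as the interface text tells. Its arguments: {"type":"object","properties":{"targets":{"type":"array","items":{"type":"array","items":{"type":"number"}}},"squeeze":{"type":"number"}},"required":["targets"]}

```bash
mkdir -p pics
python3 - <<'E'
from workcell import r
import cv2,numpy as np
o=r.get_obs();print(o['clock'],o['eef_pos'],o['tool_rot'].round(3).tolist() if hasattr(o['tool_rot'],'round') else o['tool_rot'],o['gripper_width'],r.tcp_to_tips)
for n in("scene","side"):
    cv2.imwrite(f"pics/{n}0.png",r.capture(n)[:,:,::-1]);c=r.calibration(n);print(n,np.round(c['mtx'],1).tolist(),np.round(c['R'],3).tolist(),c['t'])
E
```

```text
0.0 [0.1625043  0.551098   0.24748272] [[-0.959, 0.283, -0.001], [0.283, 0.959, -0.002], [0.0, -0.002, -1.0]] 0.08582066196278611 0.017
scene [[407.1, 0.0, 325.8], [0.0, 407.1, 202.7], [0.0, 0.0, 1.0]] [[-0.276, 0.961, 0.012], [0.649, 0.195, -0.735], [-0.709, -0.195, -0.678]] [ 0.18089965 -0.2162602   1.5899534 ]
side [[389.5, 0.0, 316.8], [0.0, 389.5, 201.7], [0.0, 0.0, 1.0]] [[0.981, -0.194, 0.004], [-0.103, -0.537, -0.837], [0.164, 0.821, -0.547]] [-0.56181164  0.20887822  1.31257215]
```

View pics/scene0.png

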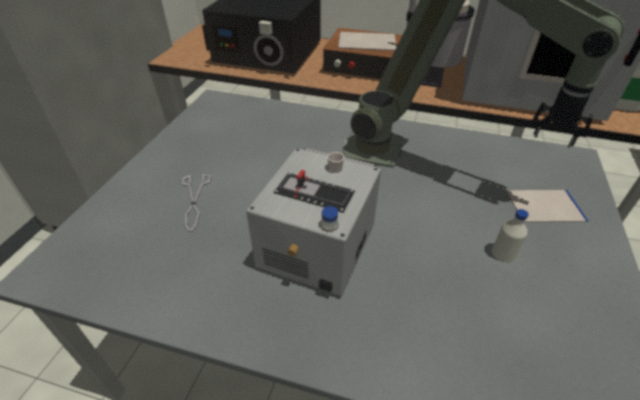

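View pics/side0.png

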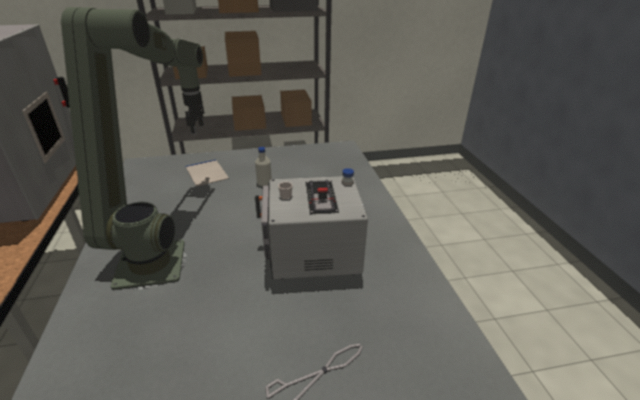

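The scene view shows the furnace with the red-topped grip at (301,175), the crucible at (336,160) and the jar at (330,218). The side view has the grip at (322,190), crucible at (285,190) and jar at (348,177). Next I triangulate the grip and find the furnace yaw.

```bash
cat > h.py <<'E'
import cv2,numpy as np
from workcell import r
def ray(n,uv,o=None):
    c=r.calibration(n);d=np.linalg.inv(c['mtx'])@[uv[0],uv[1],1.]
    if n=="wrist":
        M=np.array(c['mount']);R=np.array(o['tool_rot'])
        return np.array(o['eef_pos'])+R@M[:3,3],R@M[:3,:3]@d
    R=np.array(c['R']);return -R.T@np.array(c['t']),R.T@d
def plane(n,uv,z,o=None):
    p,d=ray(n,uv,o);return p+d*(z-p[2])/d[2]
def tri(rays):
    A=np.zeros((3,3));b=np.zeros(3)
    for p,d in rays:
        d=d/np.linalg.norm(d);P=np.eye(3)-np.outer(d,d);A+=P;b+=P@p
    x=np.linalg.solve(A,b)
    return x,[np.linalg.norm(np.cross(x-p,d/np.linalg.norm(d))) for p,d in rays]
def blobs(img,kind,roi,amin=3):
    h=cv2.cvtColor(img,cv2.COLOR_RGB2HSV).astype(int);H,S,V=h[...,0],h[...,1],h[...,2]
    m={'red':((H<10)|(H>170))&(S>130)&(V>60),'blue':(H>95)&(H<130)&(S>120)&(V>50),'dark':(V<70),'white':(V>140)&(S<60)}[kind]
    x0,y0,x1,y1=roi;k=np.zeros(m.shape,np.uint8);k[y0:y1,x0:x1]=m[y0:y1,x0:x1]
    n,l,s,c=cv2.connectedComponentsWithStats(k)
    return [(s[i,4],c[i].round(1),s[i,:4],cv2.findContours((l==i).astype(np.uint8),0,1)[0][0]) for i in range(1,n) if s[i,4]>=amin]
E
python3 - <<'E'
from h import *
ims={n:cv2.imread(f"pics/{n}0.png")[:,:,::-1].copy() for n in("scene","side")}
roi={"scene":(245,145,390,290),"side":(260,165,370,225)}
B={}
for n in ims:
    for k in('red','blue','dark'):
        for a,c,s,ct in blobs(ims[n],k,roi[n],4 if k!='dark' else 60):
            print(n,k,a,c,s.tolist());B.setdefault((n,k),[]).append((a,c,ct))
            if k=='dark':
                q=cv2.boxPoints(cv2.minAreaRect(ct));print('  box',[plane(n,p,.243)[:2].round(3).tolist() for p in q])
g=[max(B[n,'red'],key=lambda t:t[0])[1] for n in ims];print('grip',tri([ray(n,u) for n,u in zip(ims,g)]))
g=[max(B[n,'blue'],key=lambda t:t[0])[1] for n in ims];print('jar',tri([ray(n,u) for n,u in zip(ims,g)]))
print('cruc',tri([ray("scene",(336,160)),ray("side",(285,190))]))
big=np.hstack([cv2.resize(ims["scene"][140:250,245:385],None,fx=2.8,fy=2.8,interpolation=2),np.zeros((308,8,3),np.uint8),cv2.resize(ims["side"][165:275,250:390],None,fx=2.8,fy=2.8,interpolation=2)])
cv2.imwrite("pics/z.png",big[:,:,::-1])
E
```

```text
scene red 32 [300.5 174.4] [297, 171, 7, 8]
scene blue 165 [329.7 212.6] [323, 206, 15, 15]
scene dark 502 [370.  150.5] [344, 145, 46, 15]
  box [[0.362, -0.033], [0.323, 0.092], [0.391, 0.103], [0.427, -0.016]]
scene dark 869 [322.5 195.2] [277, 175, 76, 36]
  box [[0.615, -0.143], [0.531, -0.159], [0.551, 0.037], [0.63, 0.042]]
scene dark 94 [360.2 245.5] [355, 232, 11, 27]
  box [[0.761, 0.088], [0.681, 0.094], [0.683, 0.103], [0.763, 0.096]]
scene dark 1390 [287.8 268.3] [245, 247, 89, 43]
  box [[0.842, -0.129], [0.761, -0.13], [0.823, 0.071], [0.893, 0.061]]
side red 35 [322.1 189.4] [318, 188, 10, 4]
side blue 44 [347.7 171.2] [343, 169, 10, 6]
side dark 497 [320.5 195.8] [307, 181, 30, 33]
  box [[0.54, 0.025], [0.631, 0.034], [0.601, -0.159], [0.522, -0.164]]
grip (array([ 0.57053364, -0.09267458,  0.28189754]), [np.float64(0.001114420743127673), np.float64(0.0011144207431277207)])
jar (array([0.67802962, 0.01222876, 0.27767506]), [np.float64(0.00021859973093152235), np.float64(0.00021859973093137566)])
cruc (array([ 0.46214016, -0.03186309,  0.25876259]), [np.float64(0.0024726212970900066), np.float64(0.0024726212970902282)])
```

View pics/z.png

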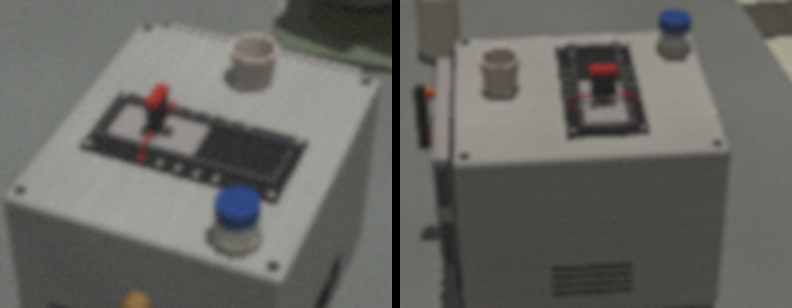

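The crops show the grip over the red shut mark, both bystanders clear of the bed, and the roof's corner screws. I'll use the screws for the yaw, then compute the approach.

Run:
```python
from h import *
S=np.array([(148,27),(366,80),(20,190),(273,266)])/2.8+[245,140]  # door-right,door-left,back-right,back-left
D=np.array([(461,40),(700,36),(464,156),(717,143)])/2.8+[0,165];D[:,0]+=250-400/2.8 # door-left, back-left, door-right, back-right
s=[plane("scene",p,.236) for p in S];d=[plane("side",p,.236) for p in D]
print(np.round(s,3).tolist(),np.round(d,3).tolist())
f=lambda a,b:round(np.degrees(np.arctan2(-(b-a)[0],(b-a)[1])),2)
g=lambda a,b:round(np.degrees(np.arctan2((b-a)[1],(b-a)[0])),2)
print('yaw scene',f(s[0],s[1]),f(s[2],s[3]),g(s[0],s[2]),g(s[1],s[3]),'side',f(d[2],d[0]),f(d[3],d[1]),g(d[0],d[1]),g(d[2],d[3]))
yaw=np.radians(np.median([f(s[0],s[1]),f(s[2],s[3]),g(s[0],s[2]),g(s[1],s[3]),f(d[2],d[0]),f(d[3],d[1]),g(d[0],d[1]),g(d[2],d[3])]))
fy=np.array([-np.sin(yaw),np.cos(yaw),0]);G=np.array([.5705,-.0927,.0])
c=(np.mean(s,0)+np.mean(d,0))/2;print('yaw',np.degrees(yaw),'centre',c,'grip rel',(G-c)@fy, (G-c)@[np.cos(yaw),np.sin(yaw),0])
o=r.get_obs();R=np.array(o['tool_rot']);P=G-.040*fy+[0,0,.36]
print('shift tool',(R.T@(P-o['eef_pos'])*1000).round(1),'turn',np.degrees(np.arctan2(*(R.T@fy)[[0,1]]*[-1,1])))
```

```text
[[0.413, -0.156, 0.236], [0.435, 0.075, 0.236], [0.675, -0.183, 0.236], [0.699, 0.049, 0.236]] [[0.432, 0.079, 0.236], [0.719, 0.034, 0.236], [0.411, -0.16, 0.236], [0.673, -0.187, 0.236]]
yaw scene -5.42 -5.87 -5.96 -5.64 side -4.94 -11.66 -8.91 -5.88
yaw -5.875 centre [ 0.55717134 -0.05616262  0.236     ] grip rel -0.03498116702065345 0.016998562141674316
shift tool [-580.8 -541.6 -111.6] turn -10.557638013220565
```

>>> send_rows --pt "0 0 -60 0 -1" --pt "-20 -20 -112 0 -1" --pt "-60 -55 -112 0 -1" --pt "-100 -93 -112 0 -1" --pt "-140 -130 -112 0 -1" --pt "-180 -168 -112 0 -1" --pt "-220 -205 -112 0 -1" --pt "-260 -243 -112 0 -1" --squeeze 30

```text
clock: 1.1
eef_pos: [0.3437, 0.2432, 0.3601]
tool_rot: [[-0.959, 0.282, -0.0], [0.282, 0.959, -0.0], [0.0, -0.0, -1.0]]
wrist_force: [1.0, 0.3, 0.5]
gripper_width: 0.0
finger_force: 0.0
```

>>> send_rows --pt "-40 -37 0 0 -1" --pt "-80 -75 0 0 -1" --pt "-120 -112 0 0 -1" --pt "-160 -149 0 0 -1" --pt "-200 -187 0 0 -1" --pt "-240 -224 0 0 -1" --pt "-280 -261 0 0 -1" --pt "-320 -299 0 0 -1"

```text
clock: 2.1
eef_pos: [0.5662, -0.1341, 0.3598]
tool_rot: [[-0.959, 0.283, -0.001], [0.283, 0.959, 0.001], [0.001, 0.0, -1.0]]
wrist_force: [0.8, 0.9, 0.4]
gripper_width: 0.0001
finger_force: 0.0
```

>>> send_rows --pt "0 0 0 -5.3 -1" --pt "0 0 0 -10.6 -1" --pt "0 0 0 -10.6 -1" --pt "0 0 0 -10.6 -1" --pt "0 0 0 -10.6 -1"

```text
clock: 2.72
eef_pos: [0.5656, -0.1322, 0.3603]
tool_rot: [[-0.995, 0.102, -0.0], [0.102, 0.995, 0.0], [0.0, 0.0, -1.0]]
wrist_force: [0.3, -0.1, -0.1]
gripper_width: -0.0001
finger_force: 0.0
```

Run:
```python
from h import *
o=r.get_obs();I=r.capture("wrist");cv2.imwrite("pics/w1.png",I[:,:,::-1])
R=np.array(o['tool_rot']);print(o['clock'],o['eef_pos'],R.round(3).tolist(),o['gripper_width'],o['wrist_force'])
for n in ("scene","side"): cv2.imwrite(f"pics/{n}1.png",r.capture(n)[:,:,::-1])
for a,c,s,ct in blobs(I,'red',(0,0,640,400),15): print(a,c,s.tolist(),plane("wrist",c,.285,o).round(4),plane("wrist",c,.247,o).round(4))
A=cv2.imread("pics/scene1.png");B=cv2.imread("pics/side1.png")
cv2.imwrite("pics/z1.png",np.hstack([cv2.resize(A[60:260,210:410],(400,400)),cv2.resize(B[60:260,220:420],(400,400))]))
```

```text
2.725 [ 0.56555001 -0.13220478  0.360293  ] [[-0.995, 0.102, -0.0], [0.102, 0.995, 0.0], [0.0, 0.0, -1.0]] -6.2806349024946e-05 [ 0.29495131 -0.14301031 -0.08138395]
156 [377.4 163.6] [374, 146, 7, 40] [ 0.5317 -0.0954  0.285 ] [ 0.5397 -0.09    0.247 ]
846 [382.8 219.3] [370, 196, 24, 51] [ 0.5699 -0.0939  0.285 ] [ 0.5851 -0.0882  0.247 ]
```

View pics/w1.png

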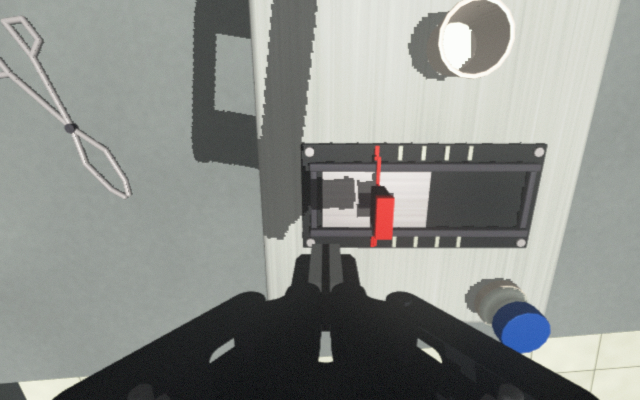

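View pics/z1.png

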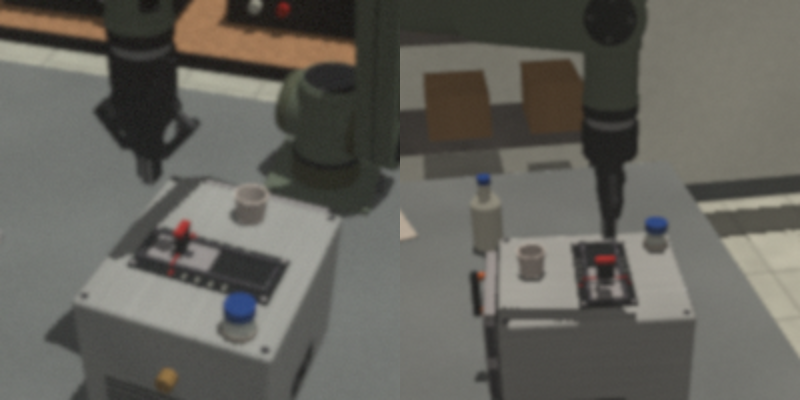

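The wrist view puts the grip (382,219) ahead of the shut fingertips (326,265). It ranges to (0.570, -0.094), which agrees with the two-camera value, and bed and tool are aligned. The other views show nothing near the fingers, so I go down behind the grip.

>>> send_rows --pt "0 0 20 0 -1" --pt "0 0 40 0 -1" --pt "0 0 60 0 -1" --pt "0 0 75 0 -1" --pt "0 0 81 0 -1" --pt "0 0 81 0 -1" --pt "0 5 81 0 -1" --pt "0 10 81 0 -1"

```text
clock: 3.88
eef_pos: [0.567, -0.1221, 0.28]
tool_rot: [[-0.995, 0.102, 0.001], [0.102, 0.995, -0.0], [-0.001, 0.0, -1.0]]
wrist_force: [0.3, -0.0, -0.3]
gripper_width: 0.0003
finger_force: 0.0
```

>>> send_rows --pt "0 1 0 0 -1" --pt "0 2 0 0 -1" --pt "0 3 0 0 -1" --pt "0 4 0 0 -1" --pt "0 4 0 0 -1" --pt "0 4 0 0 -1"

```text
clock: 4.62
eef_pos: [0.5671, -0.1185, 0.2793]
tool_rot: [[-0.995, 0.102, -0.0], [0.102, 0.995, 0.0], [0.0, 0.0, -1.0]]
wrist_force: [0.4, 0.5, 0.3]
gripper_width: 0.0002
finger_force: 0.0
```

Run:
```python
from h import *
o=r.get_obs();I=r.capture("wrist");cv2.imwrite("pics/w2.png",I[:,:,::-1]);print(o['clock'],o['eef_pos'],o['wrist_force'])
for a,c,s,ct in blobs(I,'red',(0,0,640,400),15): print(a,c,s.tolist(),plane("wrist",c,.285,o).round(4))
```

```text
4.625 [ 0.56705851 -0.11851489  0.27926649] [0.35975766 0.53851468 0.28203528]
351 [375.3 193.8] [371, 167, 10, 59] [ 0.5279 -0.0949  0.285 ]
1369 [383.9 272.7] [366, 248, 34, 53] [ 0.5631 -0.0932  0.285 ]
```

View pics/w2.png

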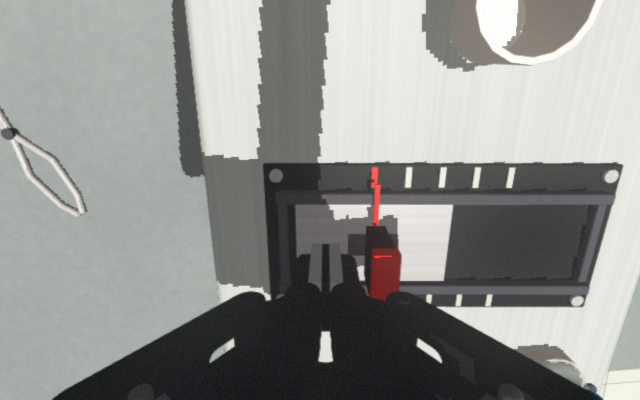

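The fingertips (right edge near column 357) are about 5 mm short of the grip face (371). The red pointer stands at column 375, and the white marks at 409, 442, 476 and 510 give me something to track. Next, creep forward.

>>> send_rows --pt "0 1 0 0 -1" --pt "0 2 0 0 -1" --pt "0 3 0 0 -1" --pt "0 4 0 0 -1" --pt "0 4 0 0 -1" --pt "0 4 0 0 -1"

```text
clock: 5.42
eef_pos: [0.5675, -0.1145, 0.2793]
tool_rot: [[-0.995, 0.102, 0.0], [0.102, 0.995, 0.0], [-0.0, 0.0, -1.0]]
wrist_force: [-0.0, -0.3, -0.4]
gripper_width: 0.0002
finger_force: 0.0
```

>>> send_rows --pt "0 1 0 0 -1" --pt "0 1 0 0 -1" --pt "0 2 0 0 -1" --pt "0 2 0 0 -1"

```text
clock: 5.92
eef_pos: [0.5677, -0.1124, 0.2793]
tool_rot: [[-0.995, 0.102, 0.0], [0.102, 0.995, 0.0], [-0.0, 0.0, -1.0]]
wrist_force: [-0.0, 0.1, 0.1]
gripper_width: 0.0004
finger_force: 0.0
```

```bash
cat > slide.py <<'E'
from h import *
o=r.get_obs();I=r.capture("wrist")
f=np.array([.1002,.995,0])
out=[]
b=[(a,c) for a,c,s,ct in blobs(I,'red',(200,0,640,400),15)]
for a,c in b: out.append((int(a),c.tolist(),round(float(plane("wrist",c,.250,o)@f),4)))
w=[(c[0],round(float(plane("wrist",c,.244,o)@f),4)) for a,c,s,ct in blobs(I,'white',(380,100,600,195),30) if a<300 and s[3]>12 and s[2]<14]
print(o['clock'],'tcp',round(float(np.array(o['eef_pos'])@f),4),'F',o['wrist_force'].round(1),'red',out,'marks',w)
E
python3 slide.py
```

```text
5.925 tcp -0.055 F [-0.   0.1  0.1] red [(342, [363.4, 194.2], -0.0357), (1260, [371.7, 271.2], -0.0297)] marks [(np.float64(396.5), -0.0182), (np.float64(430.5), -0.0007), (np.float64(464.6), 0.0169), (np.float64(498.6), 0.0344), (np.float64(596.4), 0.0847)]
```

>>> send_rows --pt "0 1 0 0 -1" --pt "0 1 0 0 -1"

```text
clock: 6.22
eef_pos: [0.5678, -0.1116, 0.2793]
tool_rot: [[-0.995, 0.102, 0.0], [0.102, 0.995, -0.0], [-0.0, -0.0, -1.0]]
wrist_force: [0.3, -0.3, -0.6]
gripper_width: 0.0
finger_force: 0.2
```

>>> send_rows --pt "0 1 0 0 -1" --pt "0 1 0 0 -1"

```text
clock: 6.48
eef_pos: [0.5678, -0.1112, 0.2793]
tool_rot: [[-0.995, 0.102, -0.0], [0.102, 0.995, -0.001], [-0.0, -0.001, -1.0]]
wrist_force: [-1.1, -3.2, -0.2]
gripper_width: 0.0
finger_force: 1.7
```

>>> send_rows --pt "0 1 0 0 -1" --pt "0 1 0 0 -1"

```text
clock: 6.72
eef_pos: [0.5679, -0.1107, 0.2793]
tool_rot: [[-0.995, 0.102, -0.0], [0.102, 0.995, -0.002], [-0.0, -0.002, -1.0]]
wrist_force: [-0.3, -5.6, -0.2]
gripper_width: -0.0001
finger_force: 2.8
```

```bash
python3 slide.py
```

```text
6.725 tcp -0.0532 F [-0.3 -5.6 -0.2] red [(340, [361.0, 194.2], -0.0352), (1179, [369.8, 270.4], -0.0291)] marks [(np.float64(393.4), -0.0181), (np.float64(427.4), -0.0006), (np.float64(461.5), 0.0169), (np.float64(495.6), 0.0344), (np.float64(595.0), 0.0854)]
```

Contact at TCP slide −0.0537, with the pointer just starting to move. Push on to click 1.

>>> send_rows --pt "0 1 0 0 -1" --pt "0 2 0 0 -1" --pt "0 3 0 0 -1" --pt "0 4 0 0 -1" --pt "0 5 0 0 -1" --pt "0 6 0 0 -1" --pt "0 6 0 0 -1"

```text
clock: 7.65
eef_pos: [0.5687, -0.1027, 0.2793]
tool_rot: [[-0.995, 0.102, 0.0], [0.102, 0.995, 0.002], [0.0, 0.002, -1.0]]
wrist_force: [-0.3, -0.6, -0.4]
gripper_width: -0.0
finger_force: 0.3
```

```bash
python3 slide.py
```

```text
7.65 tcp -0.0452 F [-0.3 -0.6 -0.4] red [(144, [344.0, 177.1], -0.0358), (223, [362.2, 203.2], -0.0264), (1188, [370.2, 270.7], -0.0208)] marks [(np.float64(380.4), -0.0167), (np.float64(411.9), -0.0005), (np.float64(446.0), 0.0171), (np.float64(480.0), 0.0346)]
```

>>> send_rows --pt "0 1 0 0 -1" --pt "0 2 0 0 -1" --pt "0 3 0 0 -1" --pt "0 3 0 0 -1"

```text
clock: 8.2
eef_pos: [0.5689, -0.1001, 0.2793]
tool_rot: [[-0.995, 0.101, -0.0], [0.101, 0.995, 0.001], [0.0, 0.001, -1.0]]
wrist_force: [0.3, 0.2, 0.3]
gripper_width: -0.0002
finger_force: 0.0
```

```bash
python3 slide.py
```

```text
8.2 tcp -0.0426 F [0.3 0.2 0.3] red [(144, [339.0, 177.1], -0.0357), (224, [363.3, 203.5], -0.0232), (1226, [371.2, 271.0], -0.0176)] marks [(np.float64(407.0), -0.0004), (np.float64(441.0), 0.0172), (np.float64(475.0), 0.0347)]
```

```bash
python3 slide.py; python3 slide.py
```

```text
8.25 tcp -0.0427 F [-0.1 -0.2  0.4] red [(141, [339.1, 177.1], -0.0357), (222, [364.0, 203.9], -0.0229), (1258, [371.8, 271.3], -0.0173)] marks [(np.float64(407.2), -0.0004), (np.float64(441.2), 0.0171), (np.float64(475.2), 0.0347)]
8.3 tcp -0.0427 F [-0.2 -0.4 -0.4] red [(140, [339.1, 177.0], -0.0358), (225, [364.5, 203.6], -0.0227), (1282, [372.4, 271.5], -0.0171)] marks [(np.float64(407.4), -0.0003), (np.float64(441.4), 0.0172), (np.float64(475.4), 0.0347)]
```

It has left the finger and is creeping into click 1. Hold for a moment, then check.

>>> send_rows --pt "0 0 0 0 -1" --pt "0 0 0 0 -1" --pt "0 0 0 0 -1" --pt "0 0 0 0 -1" --pt "0 0 0 0 -1" --pt "0 0 0 0 -1"

```text
clock: 9.1
eef_pos: [0.5689, -0.1006, 0.2793]
tool_rot: [[-0.995, 0.102, -0.0], [0.102, 0.995, 0.0], [0.0, 0.0, -1.0]]
wrist_force: [-0.1, 0.4, -0.4]
gripper_width: 0.0001
finger_force: 0.0
```

```bash
python3 slide.py
```

```text
9.1 tcp -0.0431 F [-0.1  0.4 -0.4] red [(144, [340.0, 177.1], -0.0357), (223, [376.2, 204.0], -0.0171), (1368, [384.0, 272.6], -0.0111)] marks [(np.float64(407.9), -0.0004), (np.float64(442.0), 0.0171), (np.float64(476.1), 0.0347)]
```

Click 1 is reached: the pointer moved 18 mm. Push on to click 2, with contact after about 7.5 mm and the jump near 18.5 mm.

>>> send_rows --pt "0 3 0 0 -1" --pt "0 6 0 0 -1" --pt "0 8 0 0 -1" --pt "0 10 0 0 -1" --pt "0 12 0 0 -1" --pt "0 14 0 0 -1" --pt "0 15 0 0 -1" --pt "0 16 0 0 -1"

```text
clock: 10.15
eef_pos: [0.5705, -0.0847, 0.2793]
tool_rot: [[-0.995, 0.102, 0.0], [0.102, 0.995, 0.0], [-0.0, 0.0, -1.0]]
wrist_force: [-1.8, -1.7, -0.6]
gripper_width: -0.0002
finger_force: 1.1
```

>>> send_rows --pt "0 1 0 0 -1" --pt "0 2 0 0 -1" --pt "0 2.5 0 0 -1" --pt "0 2.5 0 0 -1" --pt "0 2.5 0 0 -1" --pt "0 2.5 0 0 -1" --pt "0 2.5 0 0 -1" --pt "0 2.5 0 0 -1"

```text
clock: 11.15
eef_pos: [0.5708, -0.0822, 0.2793]
tool_rot: [[-0.995, 0.102, 0.0], [0.102, 0.995, 0.0], [-0.0, 0.0, -1.0]]
wrist_force: [0.5, -0.5, 0.6]
gripper_width: 0.0
finger_force: 0.0
```

```bash
python3 slide.py
```

```text
11.15 tcp -0.0246 F [ 0.5 -0.5  0.6] red [(133, [304.9, 177.2], -0.0346), (223, [375.2, 203.9], 0.0009), (1362, [383.0, 272.6], 0.0069)] marks [(np.float64(407.1), 0.0177), (np.float64(441.1), 0.0352)]
```

Click 2 is reached (36.0 mm). Now the last stretch, slowly.

>>> send_rows --pt "0 3 0 0 -1" --pt "0 6 0 0 -1" --pt "0 8 0 0 -1" --pt "0 9.5 0 0 -1" --pt "0 11 0 0 -1" --pt "0 12.5 0 0 -1" --pt "0 14 0 0 -1" --pt "0 15 0 0 -1"

```text
clock: 12.2
eef_pos: [0.5723, -0.0676, 0.2793]
tool_rot: [[-0.995, 0.102, 0.0], [0.102, 0.995, -0.001], [-0.0, -0.001, -1.0]]
wrist_force: [-0.6, -2.3, 0.3]
gripper_width: -0.0004
finger_force: 1.4
```

>>> send_rows --pt "0 1 0 0 -1" --pt "0 2 0 0 -1" --pt "0 3 0 0 -1" --pt "0 3 0 0 -1" --pt "0 3 0 0 -1" --pt "0 3 0 0 -1" --pt "0 3 0 0 -1" --pt "0 3 0 0 -1"

```text
clock: 13.2
eef_pos: [0.5726, -0.0643, 0.2793]
tool_rot: [[-0.995, 0.102, -0.0], [0.102, 0.995, 0.0], [0.0, 0.0, -1.0]]
wrist_force: [0.5, -0.0, 0.4]
gripper_width: 0.0004
finger_force: 0.0
```

```bash
python3 slide.py
```

```text
13.2 tcp -0.0066 F [ 0.5 -0.   0.4] red [(139, [271.0, 177.1], -0.0334), (220, [375.1, 204.5], 0.0188), (1366, [383.0, 272.7], 0.0249), (34, [276.8, 296.2], -0.0338)] marks [(np.float64(407.1), 0.0357)]
```

Click 3 is reached: the grip has moved 54.0 mm (0.0249 − (−0.0291)). Back off, lift straight up and check.

>>> send_rows --pt "0 -5 0 0 -1" --pt "0 -10 0 0 -1" --pt "0 -12 -15 0 -1" --pt "0 -12 -40 0 -1" --pt "0 -12 -70 0 -1" --pt "0 -12 -100 0 -1" --pt "0 -12 -100 0 -1" --pt "0 -12 -100 0 -1"

```text
clock: 14.25
eef_pos: [0.5711, -0.0763, 0.379]
tool_rot: [[-0.995, 0.102, -0.001], [0.102, 0.995, 0.0], [0.001, 0.0, -1.0]]
wrist_force: [0.5, 0.7, -0.2]
gripper_width: 0.0
finger_force: 0.0
```

```bash
python3 slide.py
python3 - <<'E'
from h import *
cv2.imwrite("pics/w3.png",r.capture("wrist")[:,:,::-1])
E
```

```text
14.25 tcp -0.0187 F [ 0.5  0.7 -0.2] red [(65, [305.0, 149.4], -0.0347), (90, [371.5, 165.2], 0.0187), (683, [375.8, 209.8], 0.0238), (40, [306.5, 232.5], -0.0349)] marks [(np.float64(392.3), 0.0359)]
```

View pics/w3.png

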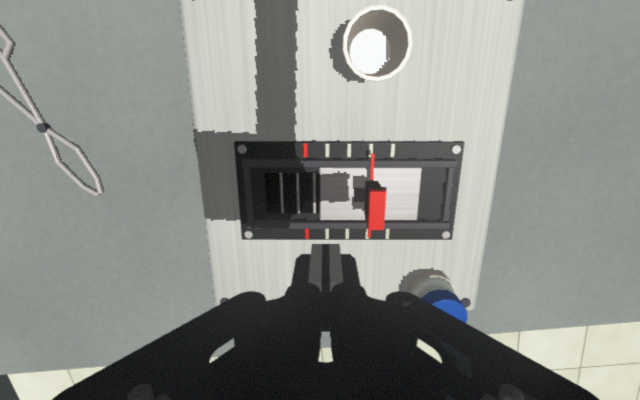

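The pointer (372,160) covers the third white mark, with white marks at 327 and 349 before it and the fourth at 393 after it. The crucible and jar haven't moved and the hand is clear, so I hand in.

```bash
python3 -c "
from workcell import r
print(r.sign_off())"
```

```text
the job is handed in; nothing more can be done
None
```

The damper sits in its third click, measured at 54 mm from shut; the hand is clear, the crucible and jar stand where they were, and the job is handed in.

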